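Shift the coil winder's gate lever into the marked pitch slot

ROBOT

A 7-joint arm with a two-finger parallel gripper is mounted at the origin on the work surface. World frame = base frame: x ahead of the robot, y to its left, z up, the work surface at z = 0. Lengths are in m, angles in rad, forces in N, time in s.
With the tool pointing down it reaches from about 0.425 to 0.925 m from the base axis. Payload 6.8 kg.
Tool frame: the origin (TCP) lies at the very end of the fingers, on their centre line; the grasp point (between the pads) lies 19 mm behind it; x points along the fingers, y is the direction in which the jaws open and shut, and the axes are right-handed (so a half turn about x gives the same grasp; the last joint's range is limited). The gripper opens to 85 mm and grips with 20 to 120 N. Pads are 22 mm wide; open, the fingers measure 114 mm over their backs; the gripper's body (76 mm by 85 mm) begins 54 mm behind the grasp point. The pads swing forward as they close: fully open they stand 13 mm farther back than shut.
Start: joints at [-1.391, 0.477, 0.022, 1.555, -0.011, 1.109, -0.083], TCP at [0.192, 0.647, 0.196] pointing down, gripper open.
Joint ranges: [-2.96, 2.96], [-0.34, 2.1], [-1.41, 1.46], [0.24, 2.44], [-1.37, 4.51], [0.17, 1.92], [-2.96, 2.96]. Speed limits (rad/s): [2.39, 2.39, 3.14, 3.14, 3.14, 3.14, 3.14].

INTERFACE

Orientations are given as a rotation vector (axis times angle).
In Python, from bench import get_obs, grab_frame, camera_info, hand_in gives the robot as it stands.
- The arm moves only by the tool apply_moves, never from a script. Its argument "series" is text: rows parted by semicolons, each of 7 numbers parted by spaces: the turn, a rotation vector about the tool's x, y, z in rad, then the shift along the tool's x, y, z in m, then the opening, from 0 (shut) to 1 (fully open). In form: wx wy wz tx ty tz hand; .... A call has 1 to 12 rows; each row is the pose to reach, as a shift and turn from the pose commanded when the call began, along the tool's axes at that moment; what a row does not reach only later rows make up. A row lasts 1/8 s, in which the tool goes at most 62.5 mm and 10.7 degrees, less where a joint would pass 70% of its speed; a pose out of reach is approached as far as the arm can. A call with a gripper value outside its range is refused whole. The fingers move at their own pace and stop on an object; "force" is the grip in N (left out, the last holds). Time passes only in rows, so rows that repeat a pose let the fingers close. It gives the time, the measured TCP pose, the force and the opening at its end, in the units of the state.
- get_obs(): the state, without advancing time (a new reading comes with each control period).
- grab_frame(name): name is "scene" or "top" or "wrist"; returns the picture (420x560x3 uint8, blue, green, red); there is no depth.
- camera_info(name): a dict with "fov_y" (degrees; the focal length in pixels is half the picture's height over the tangent of half this angle, whatever the lens; pixels are square), "cx", "cy" (the principal point, pixels), "rvec" (rotation vector, rad) and "tvec" (3), from world to camera coordinates, as OpenCV has them. Camera axes: x right, y down, z forward; pixel columns grow to the right and rows downward; lengths in m; the calibration is good to about 2 mm. A picture is of the moment at which its call begins: read the wrist's pose just before it. camera_info takes no time and is no camera call; for the wrist camera it gives the pose at the moment of the call.
- hand_in(): hands the job in, once; it reports no verdict.
The state is a dict: "clock": time; "joints": joint angles; "qvel": joint speeds; "tau": joint torques, N m; "tcp_pos": TCP position; "orientation": TCP orientation; "contact_force": force on the tool from outside, world axes, zero at the start; "moment": the same for the moment, N m; "grip_width": finger opening in m.
Only numpy, scipy, OpenCV 4.12 (cv2) and the standard library are available. Lean on these libraries where they do the work, as an engineer would, in place of code of your own. Each camera call takes 0.05 s, during which the arm holds its last target.

TASK

On the coil winder, push the gearbox lever through its gate into the outer slot that has the square dark-steel block beside it (the other three outer slots have only flat round plugs), fully home to the end of that slot, and leave it there. Push the knob with the fingertips or the outside of the fingers, never taking it between them, and leave the loose things around the winder where they are.

Things in the scene. Friction and masses are not known exactly. Their poses are not given: they have to be found in the camera images.
- winder: Bench coil winder fixed to the bench, turned by up to 0.45 rad. Origin on the bench under the gate's centre; axes: z up, x fore (away from the robot), y left. Grey gearbox (156 x 156 mm) under an aluminium gate plate (148 x 148 mm) whose top is 120 mm above the bench. Headstock and bobbin spindle on the +y side: y from 79 to 277 mm, at most 140 mm high.
- gate_centre (a point): Centre of the gate, on the plate's top face; axes as the winder's. Double H: three lanes along x at y = -28, 0, +28 mm, each 14 mm wide, x from -34 to +34 mm, joined only by a crossing 15 mm wide along y at x = 0; solid teeth elsewhere. Hence six slots, the fore and aft ends of the lanes. The lever starts in the middle lane.
- knob (a point): Centre of the black ball knob, 36 mm in diameter, on the lever (stem 10 mm in diameter); z axis up along the stem. It is 140 mm above the lever's pivot, which is 90 mm below the plate's top: 50 mm above the plate when upright. It swings about 39 mm fore or aft and 41 mm sideways, and is then up to 11 mm lower. It can be pushed from all sides.
- stem (a point): Point on the lever's stem 94 mm above its pivot (about level with the gate plate's top). Fully in an outer slot it is at about x = +-28 mm, y = +-29 mm in the axes of gate_centre.
- lever_fore (a joint): Fore-and-aft tilt of the lever, rad: 0 upright (in the crossing), +0.28 at the fore (+x) end of a lane, -0.28 at the aft end. It stays where it is left, by friction; about 3 N at the knob moves it. It can cross between lanes only within about 0.025 of 0.
- lever_side (a joint): Sideways tilt of the lever, rad: 0 in the middle lane, +0.30 in the left (+y) lane, -0.30 in the right (-y) lane. It stays where it is left; about 3 N at the knob moves it.
- marker: Square dark-steel block 18 x 18 x 12 mm fixed on the plate beside the wanted one of the four outer slots. Origin: centre of its underside, at x = +-26 mm, y = +-54 mm in the axes of gate_centre, with the signs of the slot it marks. In the other three such places are flat round dark-steel plugs, 12 mm in diameter, 3 mm high.
- jar: A pale translucent screw jar with a white cap, 42 mm in diameter, 58 mm tall, standing on the bench beside the winder, right of the gearbox; to be left alone. Origin: centre of its underside.
- bobbin: A spare black bobbin 44 mm in diameter, 32 mm tall, standing in front of the gearbox (robot side); to be left alone. Origin: centre of its underside.
- heatsink: A finned aluminium heat sink 50 x 50 x 26 mm lying on the bench, right of and in front of the gearbox; to be left alone. Origin: centre of its underside.
- driver: A grey-handled screwdriver 170 mm long lying beyond the gearbox; to be left alone. Origin: under the middle of its length.

How it is judged:
By the outcome, as a careful person would: the job done as asked, in the order asked, and still so for the second after the job is handed in, with the robot touching nothing.
It also fails if it takes over 48 s, if anything falls off the work surface, if the arm or the gripper's body presses on something with over 40 N, if the wrist force passes 120 N, or if a joint passes its speed limit or range.

## Working session

There is one attempt and no reset: what is moved stays moved. The work goes in short steps, Python scripts to look and compute and a tool call to move; the robot and the scene stay as the last step left them, time stands still between calls to the robot, and variables do not carry over. Pictures are saved under pics/ and viewed, and the job is handed in when it is done.

Besides the shell and the picture viewer there is one more tool, called after ">>>" as name(argument=value, ...), one argument or row to a line, values as JSON. apply_moves: Moves the arm, as the interface text tells. Its arguments: {"type":"object","properties":{"series":{"type":"string"},"force":{"type":"number"}},"required":["series"]}

```bash
ls; mkdir -p pics; python3 - <<'E'
from bench import *
import cv2
print(get_obs())
for n in ("scene","top"):
    print(n,camera_info(n)); cv2.imwrite(f"pics/{n}0.png",grab_frame(n))
E
```

```text
pics
{'clock': 0.0, 'joints': array([-1.39112215,  0.47781699,  0.02235494,  1.55650873, -0.01150531,
        1.10931247, -0.08313923]), 'qvel': array([ 0.00092824,  0.00040492, -0.00106341,  0.00092924, -0.00059051,
        0.00140297, -0.00105448]), 'tau': array([-3.84055802e-04, -5.96436954e+01,  1.60756007e+00, -2.81199986e+01,
        1.24858349e-02,  9.02235130e-03, -1.86666426e-05]), 'tcp_pos': array([0.19141042, 0.64656707, 0.19529058]), 'orientation': array([ 0.22440047,  1.55909449, -0.22741364]), 'contact_force': array([-0.19745246, -0.12635294,  0.35706784]), 'moment': array([-0.03117078, -0.01430129,  0.01244611]), 'grip_width': 0.08542237776713425}
scene {'fov_y': 56.104877488549405, 'cx': 278.9681760762474, 'cy': 202.64920726544912, 'rvec': array([ 1.06657043,  2.52268032, -0.91579858]), 'tvec': array([ 0.40413808, -0.20723452,  0.95595371])}
top {'fov_y': 50.33407144676309, 'cx': 278.9033459841335, 'cy': 203.39289976378151, 'rvec': array([ 2.18096389, -2.18703354,  0.07452233]), 'tvec': array([-0.02464692,  0.55344566,  1.00929849])}
```

View pics/scene0.png

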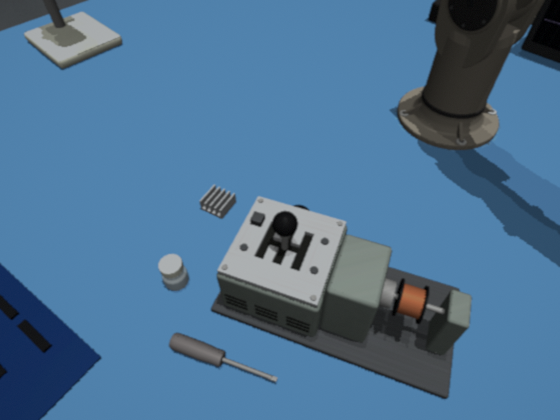

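View pics/top0.png

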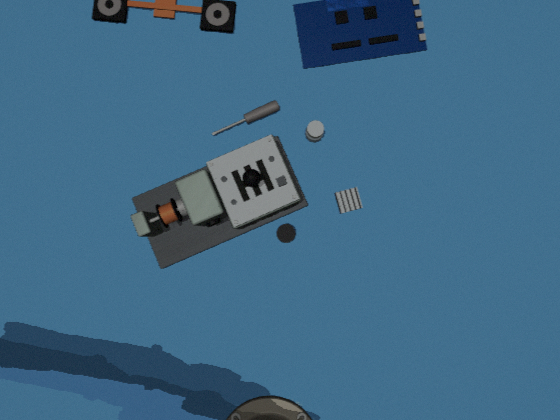

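```bash
python3 - <<'E'
import cv2
a=cv2.imread("pics/top0.png")
c=a[100:330,180:400]; print(c.shape)
cv2.imwrite("pics/topc.png",cv2.resize(a[120:300,160:400],None,fx=3.3,fy=3.3,interpolation=cv2.INTER_CUBIC))
E
```

```text
(230, 220, 3)
```

View pics/topc.png

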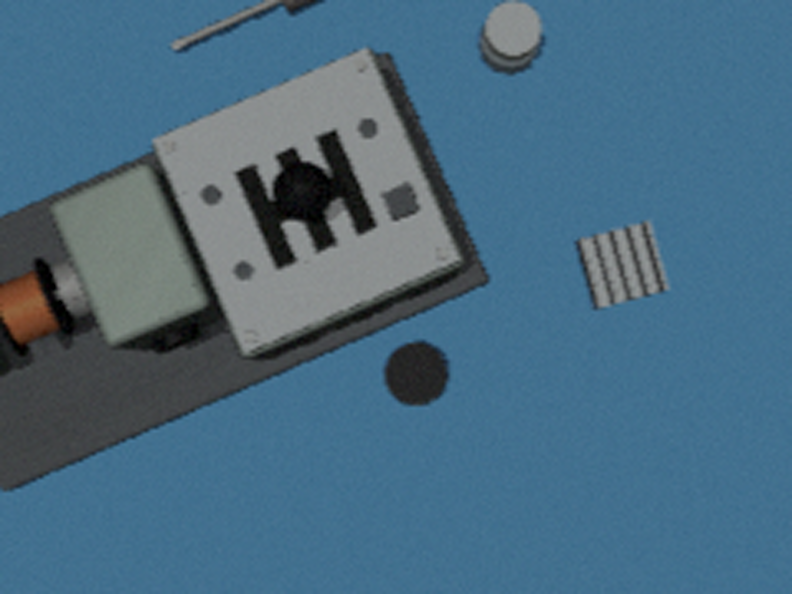

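```bash
python3 - <<'E'
import cv2
a=cv2.imread("pics/scene0.png")
cv2.imwrite("pics/scenec.png",cv2.resize(a[185:335,200:370],None,fx=4,fy=4,interpolation=cv2.INTER_CUBIC))
E
```

```text
(no output)
```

View pics/scenec.png

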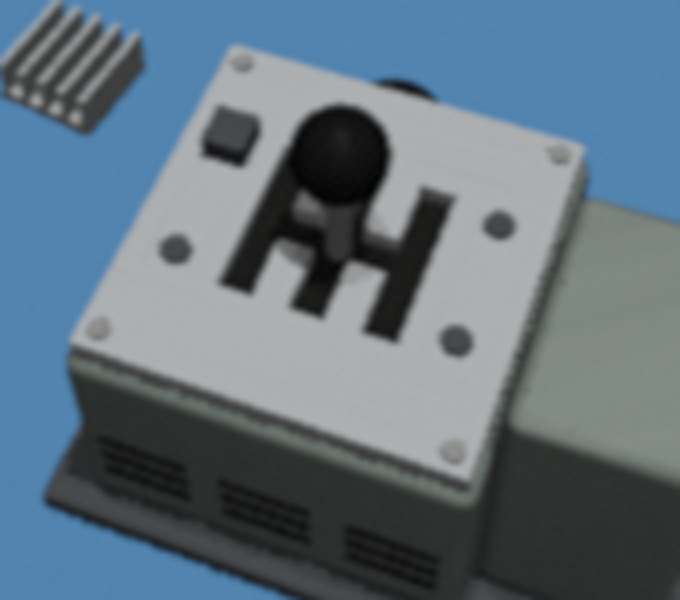

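The square block (top crop, ~(401,202)) is right and aft of the gate, so the target is the aft-right slot (-x, -y). Next, the winder pose and the lever tilt.

```bash
cat > h.py <<'E'
import numpy as np, cv2
from bench import *
from scipy.optimize import least_squares
def K(ci): 
    f=210/np.tan(np.radians(ci['fov_y']/2)); return np.array([[f,0,ci['cx']],[0,f,ci['cy']],[0,0,1]])
def proj(ci,P): return cv2.projectPoints(np.atleast_2d(P).astype(float),ci['rvec'],ci['tvec'],K(ci),None)[0][:,0]
def back(ci,uv,z):
    R=cv2.Rodrigues(ci['rvec'])[0]; o=-R.T@ci['tvec']; d=R.T@np.linalg.inv(K(ci))@np.array([*uv,1.]); return o+d*(z-o[2])/d[2]
def W(p,P):
    c,s=np.cos(p[2]),np.sin(p[2]); P=np.atleast_2d(P); return np.c_[p[0]+c*P[:,0]-s*P[:,1],p[1]+s*P[:,0]+c*P[:,1],P[:,2]]
def knob(p,a,b):  # fore, side tilt approx
    d=np.array([np.tan(a),np.tan(b),1]); d/=np.linalg.norm(d); return W(p,np.array([0,0,.03])+.14*d)[0]
E
cat > fit.py <<'E'
from h import *
t=camera_info("top"); s=camera_info("scene")
M=[(.074,-.074,.12),(.074,.074,.12),(-.074,.074,.12),(-.074,-.074,.12),(.026,-.054,.123),(.026,.054,.123),(-.026,.054,.123),(-.026,-.054,.132)]
ut=np.array([(368,49),(154,142),(247,355),(462,260),(368,128),(211,194),(243,270),(401,200)])/3.3+[160,120]
us=np.array([(72,347),(470,482),(584,148),(234,45),(175,248),(456,340),(499,224),(233,130)])/4+[200,185]
f=lambda p:np.r_[(proj(t,W(p,M))-ut).ravel(),(proj(s,W(p,M))-us).ravel()]
r=least_squares(f,[.6,0,.3]); print(r.x,r.fun.round(1))
kt=np.array((302,191))/3.3+[160,120]; ks=np.array((340,154))/4+[200,185]
g=lambda q:np.r_[(proj(t,knob(r.x,*q))[0]-kt),(proj(s,knob(r.x,*q))[0]-ks)]
q=least_squares(g,[0,0]); print(q.x,q.fun, knob(r.x,*q.x))
for n,u,z in (("jar",(511,30),.058),("bob",(417,373),.032),("hs",(622,265),.026)): print(n,back(t,np.array(u)/3.3+[160,120],z))
E
python3 fit.py
```

```text
[0.5945094  0.02951351 0.40982349] [-1.2 -0.6 -1.2 -0.8 -1.5 -0.4 -1.2 -0.2 -0.8 -0.3 -0.8  0.4 -0.7  0.2
 -0.8  0.1 -1.  -1.3 -0.2 -0.5 -0.1 -0.9 -0.8 -0.4 -0.1 -0.4 -0.  -0.7
 -0.1 -0.6 -1.1 -1. ]
[-0.01461875 -0.00257781] [-0.5273707   0.27323434 -0.39926853 -0.14977818] [0.59277611 0.0283671  0.16998458]
jar [ 0.71741279 -0.10731851  0.058     ]
bob [ 0.48519228 -0.04292338  0.032     ]
hs [ 0.55954884 -0.18541262  0.026     ]
```

```bash
cat >> h.py <<'E'
from scipy.spatial.transform import Rotation as Ro
WP=np.array([0.5945,0.0295,0.41])
def go(wx,wy,z,yaw=None,obs=None):
    """print tool-frame turn and shift to reach winder-frame point, optionally tool y along given winder yaw"""
    o=get_obs(); R=Ro.from_rotvec(o['orientation']); T=W(WP,[wx,wy,z])[0]
    sh=R.inv().apply(T-o['tcp_pos'])
    if yaw is None: tu=np.zeros(3)
    else:
        best=None
        for k in range(4):
            a=WP[2]+yaw+k*np.pi/2; x=np.array([0,0,-1.]); y=np.array([np.cos(a),np.sin(a),0]); G=Ro.from_matrix(np.c_[x,y,np.cross(x,y)])
            v=(R.inv()*G).as_rotvec()
            if best is None or np.linalg.norm(v)<np.linalg.norm(best): best=v
        tu=best
    print("turn",tu.round(3),"shift",sh.round(4),"T",T.round(3))
def where():
    o=get_obs(); d=o['tcp_pos']-[WP[0],WP[1],0]; c,s=np.cos(WP[2]),np.sin(WP[2])
    f=o['contact_force']
    print("t",round(o['clock'],2),"winder",np.round([c*d[0]+s*d[1],-s*d[0]+c*d[1],d[2]],4),"F_w",np.round([c*f[0]+s*f[1],-s*f[0]+c*f[1],f[2]],2),"grip",o['grip_width'])
    print(Ro.from_rotvec(o['orientation']).as_matrix().round(3))
E
python3 -c "
from h import *
where();go(0,.075,.21,0)"
```

```text
t 0.1 winder [-0.1237  0.7267  0.1954] F_w [-0.06 -0.28  0.22] grip 0.08547821729909262
[[-0.     0.284  0.959]
 [-0.002  0.959 -0.284]
 [-1.    -0.002  0.   ]]
turn [-0.698 -0.     0.002] shift [-0.0138 -0.42    0.5135] T [0.565 0.098 0.21 ]
```

>>> apply_moves(
  series="0.15 0 0 -0.01 -0.04 0.05 0; 0.3 0 0 -0.0138 -0.08 0.1 0; 0.45 0 0 -0.0138 -0.12 0.15 0; 0.6 0 0 -0.0138 -0.16 0.2 0; 0.75 0 0 -0.0138 -0.2 0.245 0; 0.873 0 0 -0.0138 -0.24 0.29 0; 0.873 0 0 -0.0138 -0.28 0.34 0; 0.873 0 0 -0.0138 -0.32 0.39 0; 0.873 0 0 -0.0138 -0.36 0.44 0; 0.873 0 0 -0.0138 -0.4 0.49 0; 0.873 0 0 -0.0138 -0.42 0.5135 0; 0.873 0 0 -0.0138 -0.42 0.5135 0",
  force=40,
)

```text
clock: 1.6
tcp_pos: [0.5659, 0.0946, 0.2099]
orientation: [0.906, 1.372, -0.908]
contact_force: [-0.6, -0.0, -0.3]
grip_width: -0.0001
```

```bash
python3 -c "
from h import *
where();go(0,.075,.155,0)
print(camera_info('wrist'))
cv2.imwrite('pics/w1.png',grab_frame('wrist'));cv2.imwrite('pics/s1.png',grab_frame('scene'))"
```

```text
t 1.6 winder [-0.0003  0.0711  0.2099] F_w [-0.6   0.23 -0.34] grip -0.00014476924964299334
[[ 0.     0.92   0.393]
 [-0.002  0.393 -0.92 ]
 [-1.    -0.     0.002]]
turn [-0.007  0.002  0.   ] shift [ 0.0549  0.0003 -0.004 ] T [0.565 0.098 0.155]
{'fov_y': 67.78644833771864, 'cx': 277.4060911799865, 'cy': 209.87976337942493, 'rvec': array([-2.78373154, -0.57007724, -0.08548671]), 'tvec': array([-0.55680344, -0.17376462,  0.35407479])}
```

View pics/w1.png

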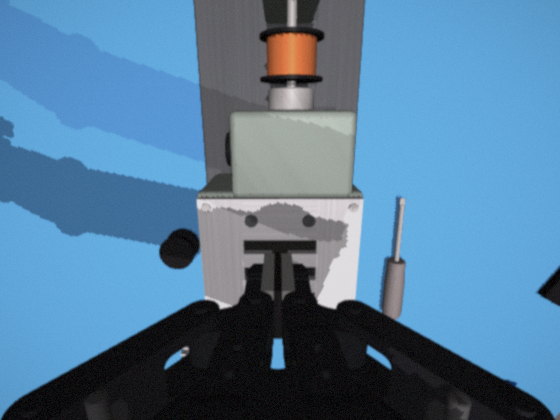

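View pics/s1.png

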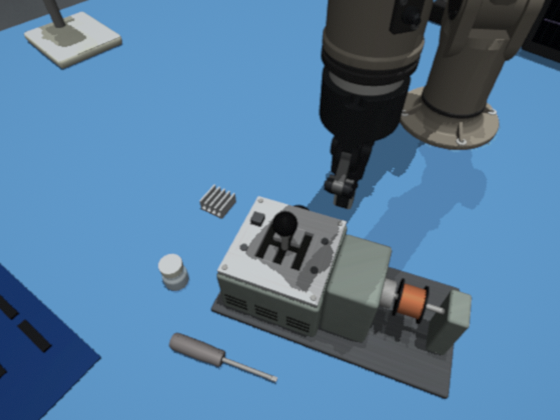

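The wrist view shows the shut fingertips at ~(278,250), centred over the plate on the +y side of the knob. I'll lower them and start the sideways push.

>>> apply_moves(
  series="0 0 0 0.03 0 0 0; 0 0 0 0.055 0 0 0; 0 0 0 0.055 0 0 0; 0 0 0 0.055 0 0.02 0; 0 0 0 0.055 0 0.035 0; 0 0 0 0.055 0 0.04 0; 0 0 0 0.055 0 0.045 0; 0 0 0 0.055 0 0.05 0; 0 0 0 0.055 0 0.055 0; 0 0 0 0.055 0 0.055 0",
)

```text
clock: 2.95
tcp_pos: [0.5867, 0.0479, 0.1551]
orientation: [0.902, 1.375, -0.903]
contact_force: [0.4, -0.3, -0.1]
grip_width: 0.0002
```

```bash
python3 -c "
from h import *
where()
a=grab_frame('scene');cv2.imwrite('pics/s2.png',cv2.resize(a[150:335,200:400],None,fx=3.2,fy=3.2,interpolation=cv2.INTER_CUBIC))"
```

```text
t 2.95 winder [0.0002 0.02   0.1551] F_w [ 0.28 -0.47 -0.06] grip 0.00016840869143938214
[[-0.     0.917  0.398]
 [-0.     0.398 -0.917]
 [-1.    -0.     0.   ]]
```

View pics/s2.png

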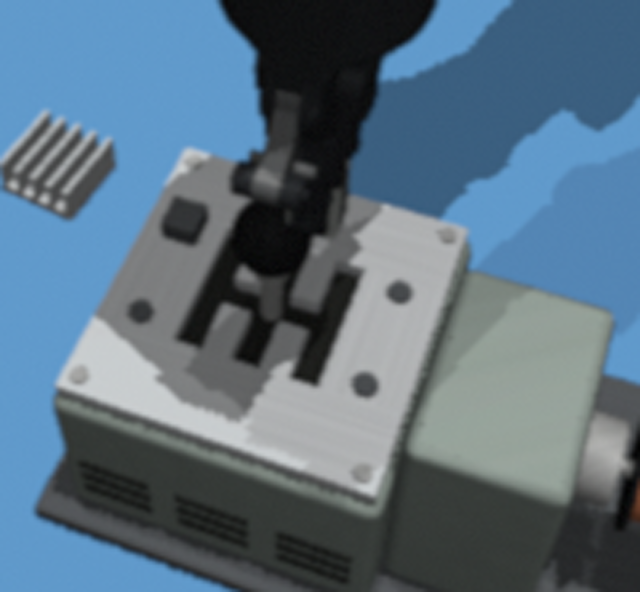

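```bash
python3 -c "
from h import *
s=camera_info('scene')
o=get_obs()
for P in (o['tcp_pos'],knob(WP,0,0),knob(WP,0,-.06),knob(WP,-.02,0)): print(((proj(s,P)[0]-[200,150])*3.2).round(0))
a=grab_frame('wrist');cv2.imwrite('pics/w2.png',a)
a=grab_frame('top');cv2.imwrite('pics/t2.png',cv2.resize(a[120:280,180:360],None,fx=3.5,fy=3.5,interpolation=cv2.INTER_CUBIC))"
```

```text
[313. 272.]
[270. 238.]
[252. 233.]
[272. 234.]
```

View pics/w2.png

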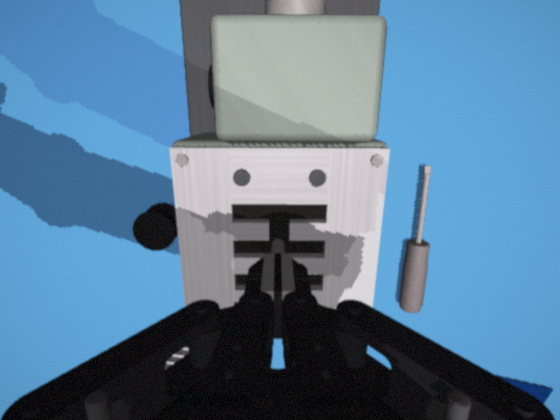

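View pics/t2.png

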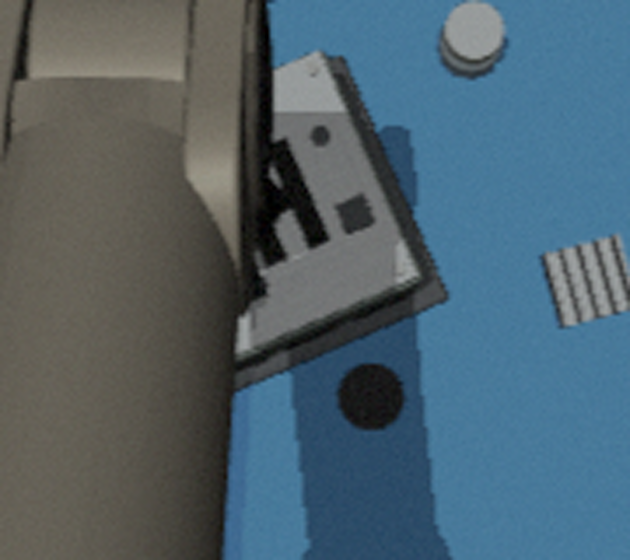

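The scene crop shows the knob at ~(270,235), still upright, with the fingertip just on its +y side and no force on the tool. I'll go on pushing.

>>> apply_moves(
  series="0 0 0 0 0 0.004 0; 0 0 0 0 0 0.008 0; 0 0 0 0 0 0.012 0; 0 0 0 0 0 0.016 0; 0 0 0 0 0 0.016 0",
)

```text
clock: 3.72
tcp_pos: [0.5932, 0.0331, 0.1551]
orientation: [0.903, 1.375, -0.903]
contact_force: [-0.3, -0.5, -0.0]
grip_width: -0.0
```

```bash
python3 -c "
from h import *
where()
a=grab_frame('scene');cv2.imwrite('pics/s3.png',cv2.resize(a[150:335,200:400],None,fx=3.2,fy=3.2,interpolation=cv2.INTER_CUBIC))"
```

```text
t 3.73 winder [0.0002 0.0038 0.1551] F_w [-0.52 -0.35 -0.01] grip -1.86067226635745e-05
[[ 0.     0.917  0.398]
 [-0.     0.398 -0.917]
 [-1.    -0.     0.   ]]
```

View pics/s3.png

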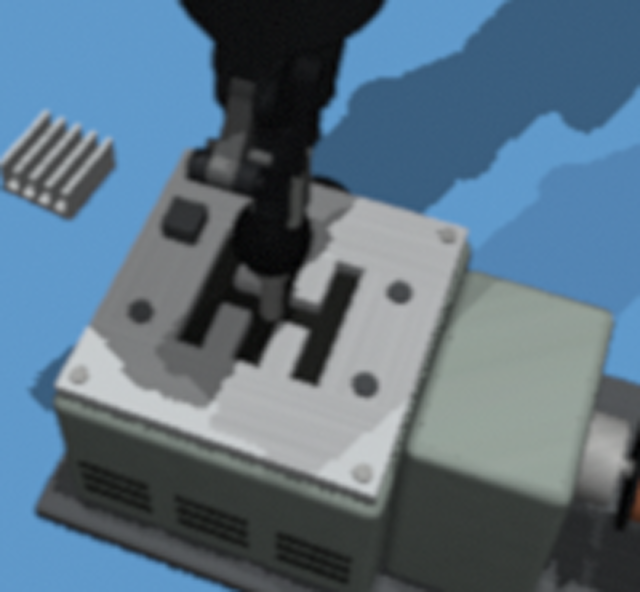

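```bash
python3 -c "
from h import *
o=get_obs();w=camera_info('wrist');s=camera_info('scene')
R=cv2.Rodrigues(w['rvec'])[0]; c=-R.T@w['tvec']; T=Ro.from_rotvec(o['orientation'])
print('cam in tool',T.inv().apply(c-o['tcp_pos']), 'dir',T.inv().apply(R[2]))
print(o['tcp_pos'],proj(w,o['tcp_pos']),proj(w,knob(WP,0,0)),proj(w,W(WP,[0,0,.12])),proj(w,knob(WP,0,-.3)))
print((proj(s,o['tcp_pos'])-[200,150])*3.2)
cv2.imwrite('pics/w3.png',grab_frame('wrist'))
a=grab_frame('scene');cv2.imwrite('pics/s3b.png',cv2.resize(a[190:250,250:320],None,fx=8,fy=8,interpolation=cv2.INTER_CUBIC))
"
```

```text
cam in tool [-0.1793532  -0.00028757 -0.07553843] dir [ 9.54467404e-01 -8.05203854e-04  2.98314141e-01]
[0.59308574 0.03343582 0.15505877] [[278.10313174 239.88619803]] [[277.65816745 256.64771106]] [[277.67366816 226.46711733]] [[277.65171424 311.44155637]]
[[278.55105339 261.82158931]]
```

View pics/w3.png

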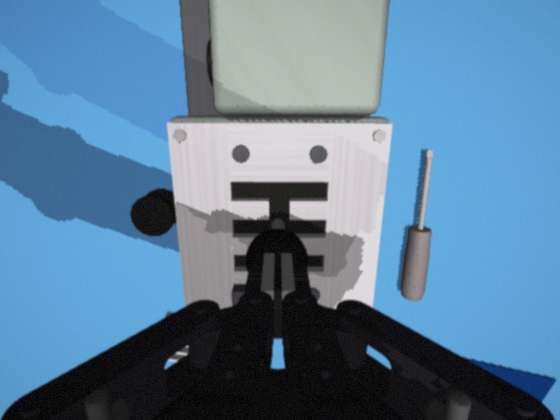

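View pics/s3b.png

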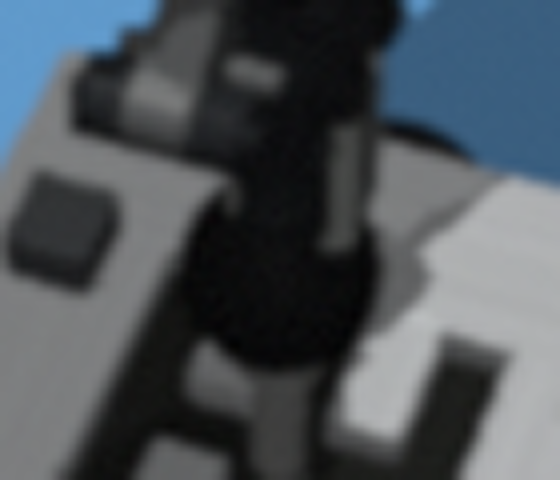

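```bash
python3 -c "
from h import *
o=get_obs();w=camera_info('wrist');s=camera_info('scene')
for d in (0,.01,.02,.03,.04): print(d,proj(w,o['tcp_pos']+[0,0,d]).round(1),((proj(s,o['tcp_pos']+[0,0,d])-[250,190])*8).round(0))
a=cv2.imread('pics/w3.png');b=a[200:320,200:360].astype(float); b=np.clip((b/255)**.5*255,0,255).astype('uint8')
cv2.imwrite('pics/w3c.png',cv2.resize(b,None,fx=5,fy=5,interpolation=cv2.INTER_CUBIC))
a=cv2.imread('pics/s3b.png').astype(float);cv2.imwrite('pics/s3g.png',((a/255)**.4*255).astype('uint8'))
"
```

```text
0 [[278.1 239.9]] [[298. 335.]]
0.01 [[278.1 246.5]] [[298. 302.]]
0.02 [[278.1 253.9]] [[299. 268.]]
0.03 [[278.1 262. ]] [[299. 232.]]
0.04 [[278.2 271.2]] [[299. 196.]]
```

View pics/w3c.png

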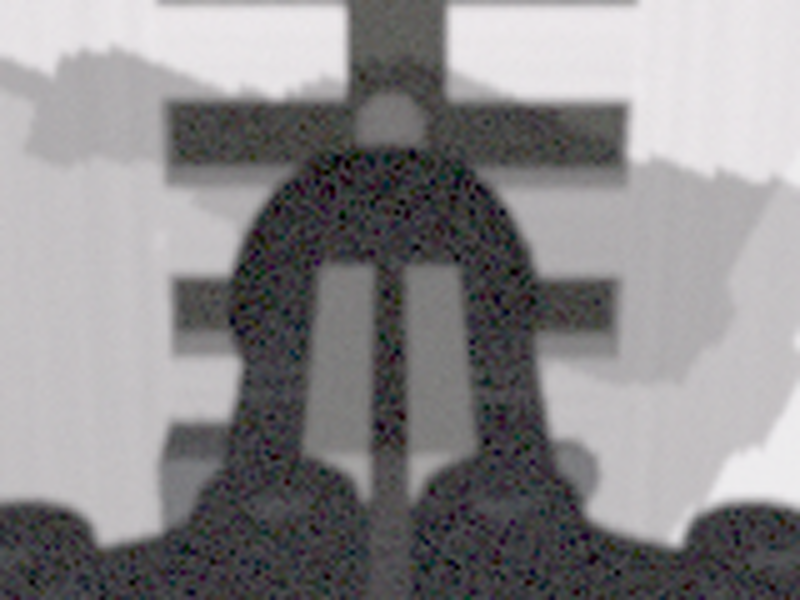

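View pics/s3g.png

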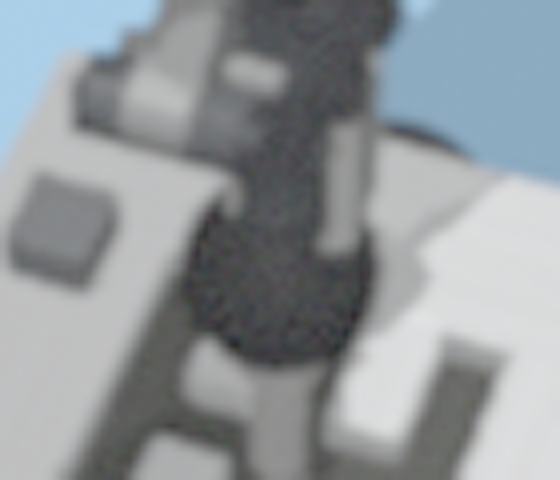

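The enlarged wrist view shows the shut fingertips passing *over* the ball. The real tips stand about 30 mm above the reported TCP, so nothing was touched. I'll back off to +y, lower by 20 mm and re-measure the tip height.

>>> apply_moves(
  series="0 0 0 0 0 -0.02 0; 0 0 0 0 0 -0.04 0; 0 0 0 0 0 -0.055 0; 0 0 0 0 0 -0.055 0; 0 0 0 0.01 0 -0.055 0; 0 0 0 0.02 0 -0.055 0; 0 0 0 0.02 0 -0.055 0",
)

```text
clock: 4.75
tcp_pos: [0.5703, 0.0832, 0.1337]
orientation: [0.901, 1.377, -0.905]
contact_force: [-0.5, 0.5, 0.6]
grip_width: 0.0001
```

```bash
python3 -c "
from h import *
where()
o=get_obs();w=camera_info('wrist');s=camera_info('scene')
T=Ro.from_rotvec(o['orientation'])
g=lambda a:((a/255.)**.5*255).astype('uint8')
for d in (0,.01,.02,.03,.04): print(d,((proj(w,o['tcp_pos']+[0,0,d])-[200,180])*5).round(1),((proj(w,o['tcp_pos']+T.apply([-d,0,-.011]))-[200,180])*5).round(1),((proj(s,o['tcp_pos']+[0,0,d])-[260,160])*5).round(0))
a=grab_frame('wrist');cv2.imwrite('pics/w4.png',cv2.resize(g(a[180:300,200:360]),None,fx=5,fy=5,interpolation=cv2.INTER_CUBIC))
a=grab_frame('scene');cv2.imwrite('pics/s4.png',cv2.resize(g(a[160:280,260:380]),None,fx=5,fy=5,interpolation=cv2.INTER_CUBIC))
"
```

```text
t 4.75 winder [-0.0007  0.0589  0.1337] F_w [-0.31  0.65  0.6 ] grip 0.0001278050196158893
[[-0.002  0.918  0.398]
 [-0.001  0.398 -0.918]
 [-1.    -0.002 -0.   ]]
0 [[390.7 299.4]] [[390.7 215.8]] [[317. 455.]]
0.01 [[390.5 332.5]] [[390.9 245.1]] [[320. 436.]]
0.02 [[390.4 369.2]] [[391.  277.6]] [[323. 416.]]
0.03 [[390.3 410.1]] [[391.1 314. ]] [[326. 395.]]
0.04 [[390.1 456.1]] [[391.3 355. ]] [[329. 374.]]
```

View pics/w4.png

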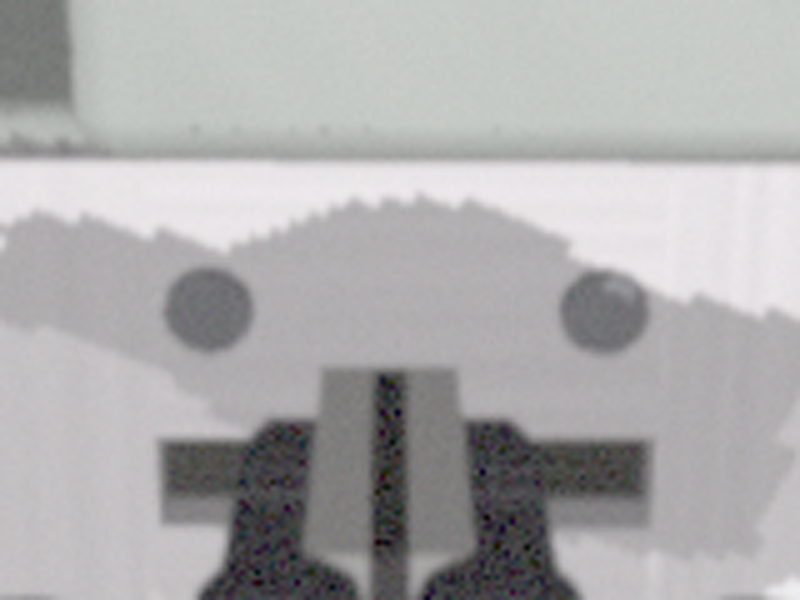

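View pics/s4.png

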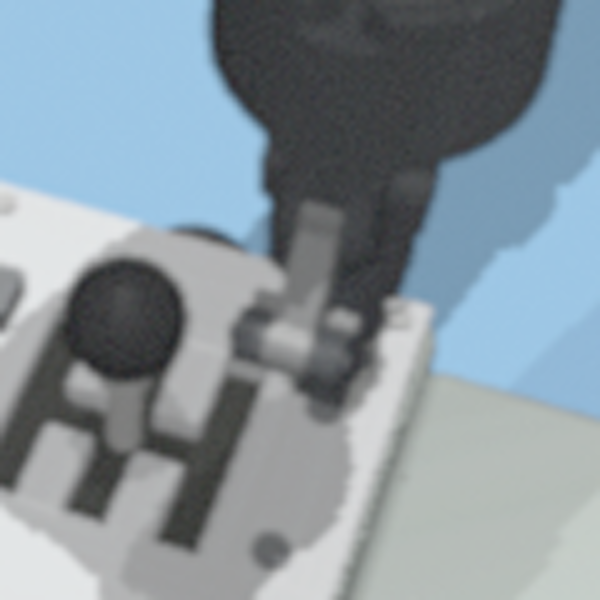

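>>> apply_moves(
  series="0 0 0 0.007 0 0 0; 0 0 0 0.007 0 0.015 0; 0 0 0 0.007 0 0.025 0; 0 0 0 0.007 0 0.03 0; 0 0 0 0.007 0 0.035 0; 0 0 0 0.007 0 0.039 0; 0 0 0 0.007 0 0.039 0",
)

```text
clock: 5.72
tcp_pos: [0.5868, 0.0482, 0.1282]
orientation: [0.902, 1.375, -0.902]
contact_force: [-0.9, 1.2, 1.6]
grip_width: -0.0001
```

```bash
cat > look.py <<'E'
from h import *
import sys
n=sys.argv[1]; where()
g=lambda a:((a/255.)**.5*255).astype('uint8')
a=grab_frame('wrist');b=grab_frame('scene')
A=cv2.resize(g(a[180:320,200:360]),None,fx=2.5,fy=2.5,interpolation=cv2.INTER_CUBIC)
B=cv2.resize(g(b[180:300,220:340]),None,fx=3.3,fy=3.3,interpolation=cv2.INTER_CUBIC)
A=cv2.copyMakeBorder(A,0,B.shape[0]-A.shape[0],0,0,cv2.BORDER_CONSTANT)
cv2.imwrite(f'pics/{n}.png',np.hstack([A,B]))
E
python3 look.py l1
```

```text
t 5.72 winder [0.0004 0.0202 0.1282] F_w [-0.39  1.46  1.64] grip -0.00010647251480538953
[[ 0.     0.917  0.399]
 [-0.     0.399 -0.917]
 [-1.     0.     0.   ]]
```

View pics/l1.png

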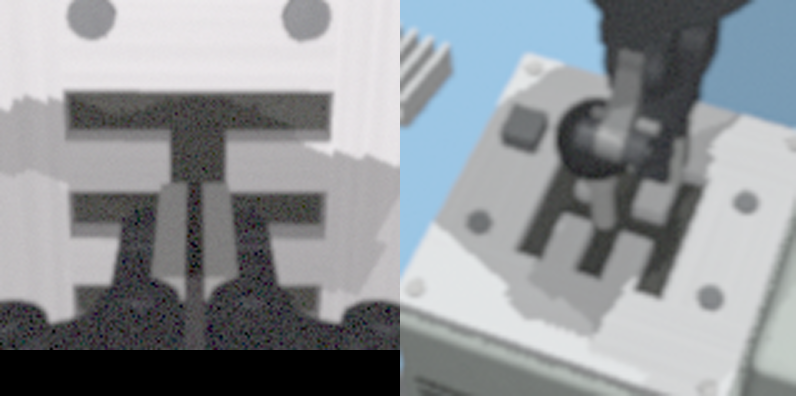

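The scene half shows the knob at ~(595,138) now leaning to -y under the finger, with ~1.5 N on it. The upward force means contact is above the equator, so I'll back off a touch, go lower and continue.

>>> apply_moves(
  series="0 0 0 0 0 -0.008 0; 0 0 0 0.007 0 -0.008 0; 0 0 0 0.007 0 -0.004 0; 0 0 0 0.007 0 0 0; 0 0 0 0.007 0 0.004 0; 0 0 0 0.007 0 0.008 0; 0 0 0 0.007 0 0.012 0; 0 0 0 0.007 0 0.016 0; 0 0 0 0.007 0 0.016 0",
)

```text
clock: 6.95
tcp_pos: [0.5932, 0.0329, 0.121]
orientation: [0.902, 1.375, -0.903]
contact_force: [-0.2, 0.2, 0.4]
grip_width: -0.0001
```

```bash
python3 look.py l2
```

```text
t 6.95 winder [0.0002 0.0036 0.121 ] F_w [-0.13  0.31  0.37] grip -6.261457552061414e-05
[[ 0.     0.917  0.398]
 [-0.001  0.398 -0.917]
 [-1.     0.     0.001]]
```

View pics/l2.png

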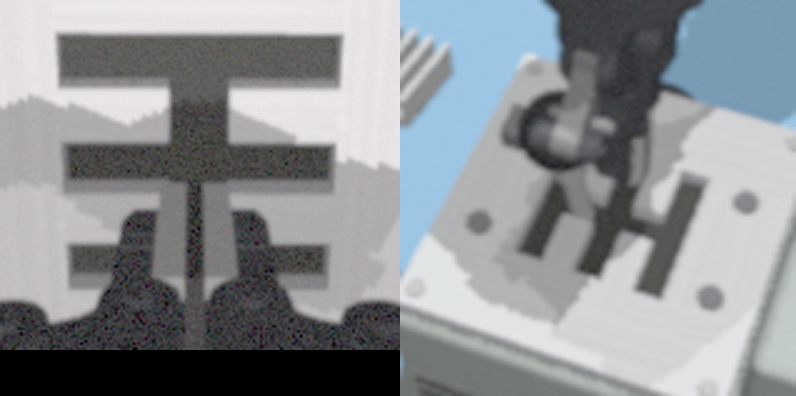

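The knob, now at ~(560,130) in the scene half, is moving to -y as wanted. I'll go on until it stops at the lane wall.

>>> apply_moves(
  series="0 0 0 0 0 0.004 0; 0 0 0 0 0 0.008 0; 0 0 0 0 0 0.012 0; 0 0 0 0 0 0.012 0",
)

```text
clock: 7.55
tcp_pos: [0.598, 0.0221, 0.121]
orientation: [0.902, 1.375, -0.903]
contact_force: [-0.4, 0.9, -0.3]
grip_width: 0.0001
```

```bash
python3 look.py l3; python3 -c "
from h import *
s=camera_info('scene')
for q in ((0,-.2),(0,-.3),(-.03,-.3)): print(q,((proj(s,knob(WP,*q))[0]-[220,180])*3.3+[400,0]).round())"
```

```text
t 7.55 winder [ 0.0003 -0.0082  0.121 ] F_w [-0.02  0.95 -0.28] grip 8.847281729524638e-05
[[ 0.     0.917  0.398]
 [-0.     0.398 -0.917]
 [-1.     0.     0.   ]]
(0, -0.2) [551. 132.]
(0, -0.3) [522. 129.]
(-0.03, -0.3) [526. 122.]
```

View pics/l3.png

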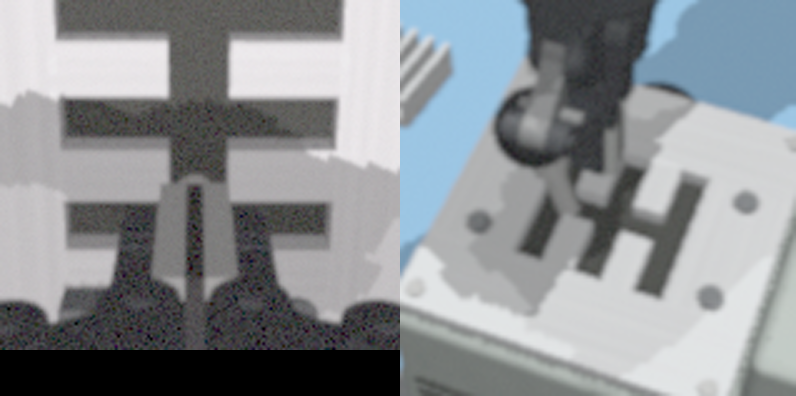

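>>> apply_moves(
  series="0 0 0 0 0 0.002 0; 0 0 0 0 0 0.004 0; 0 0 0 0 0 0.005 0; 0 0 0 0 0 0.005 0",
)

```text
clock: 8.15
tcp_pos: [0.5998, 0.018, 0.121]
orientation: [0.902, 1.376, -0.902]
contact_force: [-0.7, 1.9, -1.4]
grip_width: 0.0001
```

```bash
python3 look.py l4
```

```text
t 8.15 winder [ 0.0003 -0.0126  0.121 ] F_w [ 0.13  2.   -1.45] grip 0.00013869619424667915
[[-0.     0.917  0.399]
 [-0.     0.399 -0.917]
 [-1.    -0.    -0.   ]]
```

View pics/l4.png

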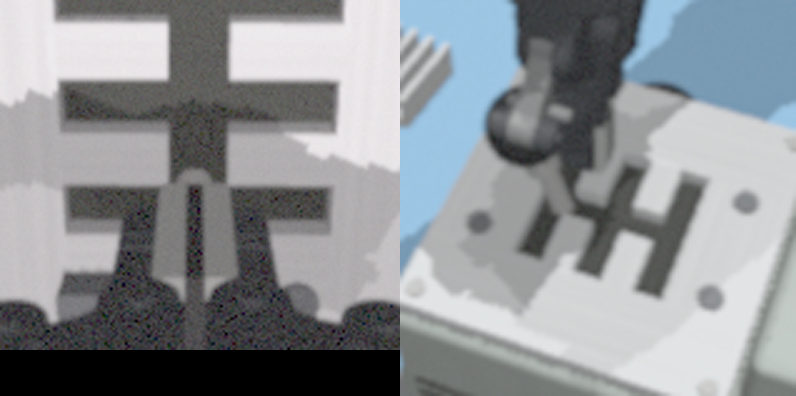

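>>> apply_moves(
  series="0 0 0 0 0 0.002 0; 0 0 0 0 0 0.004 0; 0 0 0 0 0 0.004 0",
)

```text
clock: 8.62
tcp_pos: [0.6001, 0.0178, 0.121]
orientation: [0.902, 1.381, -0.9]
contact_force: [-5.3, 9.5, 1.4]
grip_width: 0.0
```

```bash
python3 look.py l5; python3 -c "
from h import *
go(.06,-.035,.20);go(.06,-.04,.121);go(-0.009,-.04,.121)"
```

```text
t 8.62 winder [ 0.0005 -0.013   0.121 ] F_w [-1.08 10.82  1.4 ] grip 2.4997939607032633e-05
[[-0.003  0.916  0.401]
 [ 0.004  0.401 -0.916]
 [-1.    -0.001 -0.005]]
turn [0. 0. 0.] shift [-0.0792  0.0594  0.0218] T [0.663 0.021 0.2  ]
turn [0. 0. 0.] shift [-0.0002  0.0594  0.0272] T [0.665 0.017 0.121]
turn [0. 0. 0.] shift [-0.0002 -0.0096  0.027 ] T [ 0.602 -0.011  0.121]
```

View pics/l5.png

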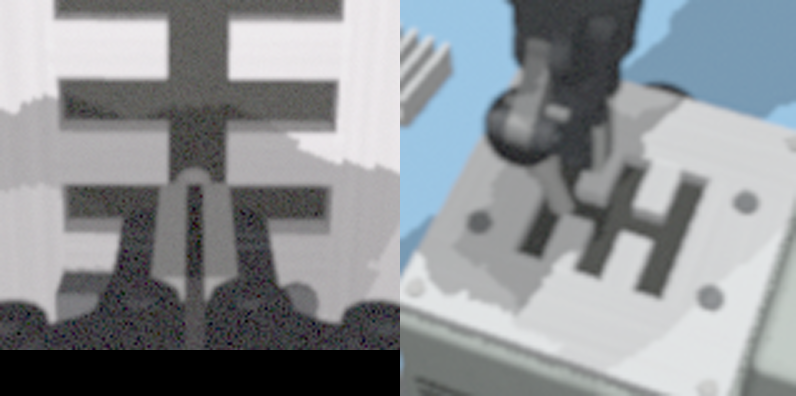

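The lever has stopped against the right lane's wall (10.8 N, no more motion). Next I retreat, rise, go to the fore side and turn 90° so the same flat side of the fingers pushes aft.

>>> apply_moves(
  series="0 0 0 0 0 -0.01 0; 0 0 0 0 0 -0.02 0; 0 0 0 -0.05 0 -0.02 0; 0 0 0 -0.1 0 -0.02 0; 0 0 0 -0.1 0 -0.02 0",
)

```text
clock: 9.35
tcp_pos: [0.5966, 0.0323, 0.2257]
orientation: [0.907, 1.368, -0.897]
contact_force: [-0.5, -0.9, 0.1]
grip_width: 0.0002
```

```bash
python3 look.py l6; python3 -c "
from h import *
print(get_obs()['joints'])
go(.07,-.038,.22,0)"
```

```text
t 9.35 winder [0.0031 0.0017 0.2257] F_w [-0.81 -0.64  0.08] grip 0.00016460735516544528
[[ 0.009  0.917  0.398]
 [ 0.001  0.398 -0.917]
 [-1.     0.009  0.003]]
[-0.5354067   0.34242625  0.48354695  1.75313192 -0.17715825  1.08786148
  0.41637308]
turn [-0.     0.    -0.001] shift [0.0016 0.0696 0.0411] T [0.674 0.023 0.22 ]
```

View pics/l6.png

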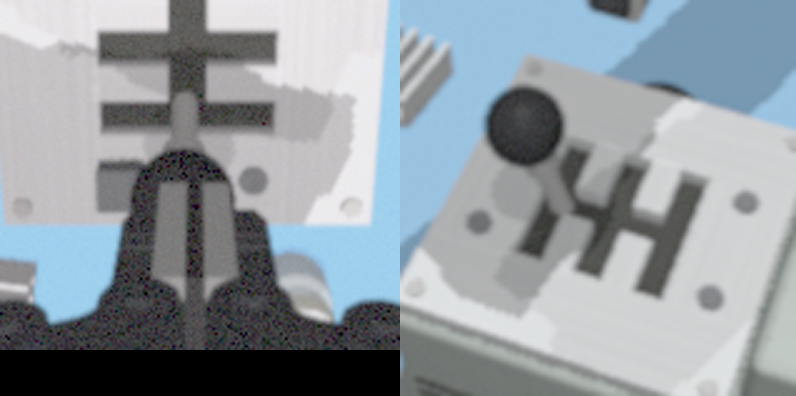

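>>> apply_moves(
  series="0.17 0 0 0 0.02 0.01 0; 0.34 0 0 0 0.04 0.02 0; 0.51 0 0 0 0.06 0.03 0; 0.68 0 0 0 0.07 0.041 0; 0.85 0 0 0 0.07 0.041 0; 1.02 0 0 0 0.07 0.041 0; 1.19 0 0 0 0.07 0.041 0; 1.36 0 0 0 0.07 0.041 0; 1.5 0 0 0 0.07 0.041 0; 1.571 0 0 0 0.07 0.041 0; 1.571 0 0 0 0.07 0.041 0",
)

```text
clock: 10.82
tcp_pos: [0.6731, 0.023, 0.2193]
orientation: [1.993, 0.414, -1.998]
contact_force: [-0.6, -0.1, -1.1]
grip_width: -0.0001
```

```bash
python3 look.py l7; python3 -c "
from h import *
print(get_obs()['joints'])
go(.07,-.038,.121,0)"
```

```text
t 10.82 winder [ 0.0695 -0.0373  0.2193] F_w [-0.58  0.15 -1.15] grip -0.00013902503454653174
[[-0.003  0.399 -0.917]
 [-0.001 -0.917 -0.399]
 [-1.     0.     0.003]]
[-0.67546768  0.57723664  0.83938097  1.56980436 -0.45012412  1.19998951
 -0.9100794 ]
turn [0.001 0.002 0.   ] shift [ 0.099   0.0005 -0.0004] T [0.674 0.023 0.121]
```

View pics/l7.png

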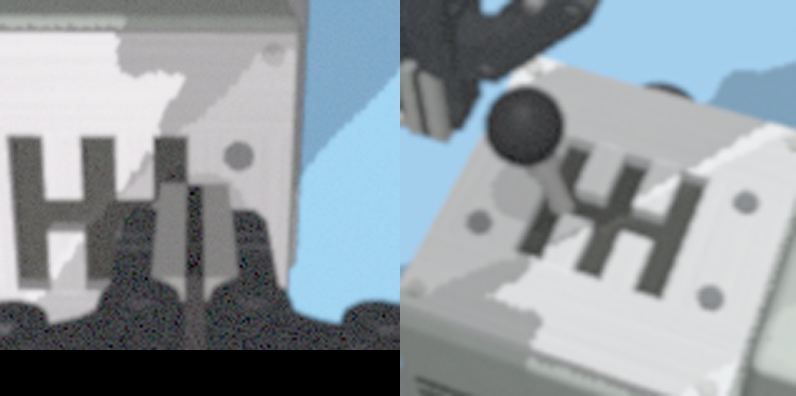

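>>> apply_moves(
  series="0 0 0 0.05 0 0 0; 0 0 0 0.099 0 0 0; 0 0 0 0.099 0 0 0; 0 0 0 0.099 0 0.02 0; 0 0 0 0.099 0 0.036 0; 0 0 0 0.099 0 0.041 0; 0 0 0 0.099 0 0.046 0; 0 0 0 0.099 0 0.051 0; 0 0 0 0.099 0 0.056 0; 0 0 0 0.099 0 0.056 0",
)

```text
clock: 12.18
tcp_pos: [0.6223, 0.0006, 0.1221]
orientation: [1.996, 0.415, -1.996]
contact_force: [1.5, 0.0, 1.2]
grip_width: 0.0003
```

```bash
python3 look.py l8; python3 -c "
from h import *
s=camera_info('scene')
for q in ((-.1,-.3),(-.28,-.3)): print(q,((proj(s,knob(WP,*q))[0]-[220,180])*3.3+[400,0]).round())"
```

```text
t 12.18 winder [ 0.014  -0.0376  0.1221] F_w [ 1.42 -0.58  1.16] grip 0.00026532067830485243
[[-0.     0.398 -0.917]
 [-0.    -0.917 -0.398]
 [-1.    -0.     0.   ]]
(-0.1, -0.3) [534. 107.]
(-0.28, -0.3) [558.  74.]
```

View pics/l8.png

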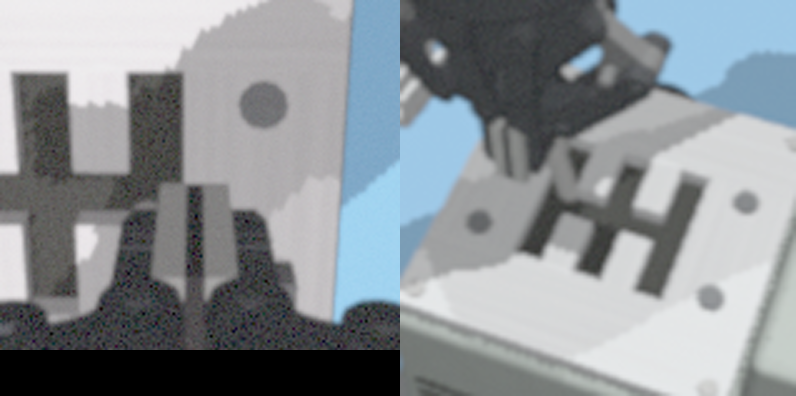

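The stem (scene half, ~(563,170)) has moved aft into the lane. Continuing the push aft.

>>> apply_moves(
  series="0 0 0 0 0 0.004 0; 0 0 0 0 0 0.008 0; 0 0 0 0 0 0.012 0; 0 0 0 0 0 0.016 0; 0 0 0 0 0 0.019 0; 0 0 0 0 0 0.019 0",
)

```text
clock: 13.02
tcp_pos: [0.6044, -0.0069, 0.122]
orientation: [1.995, 0.415, -1.997]
contact_force: [1.0, 1.6, -1.0]
grip_width: 0.0001
```

```bash
python3 look.py l9
```

```text
t 13.03 winder [-0.0054 -0.0373  0.122 ] F_w [ 1.56  1.08 -1.  ] grip 6.417323140627142e-05
[[-0.001  0.398 -0.917]
 [ 0.    -0.917 -0.398]
 [-1.    -0.001  0.001]]
```

View pics/l9.png

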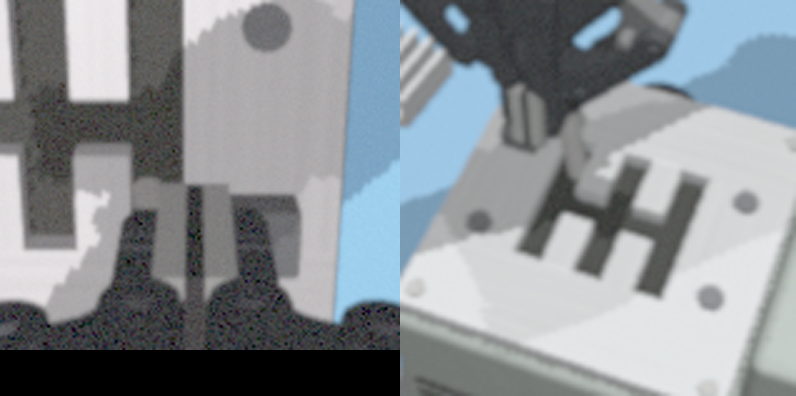

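>>> apply_moves(
  series="0 0 0 0 0 0.002 0; 0 0 0 0 0 0.004 0; 0 0 0 0 0 0.005 0; 0 0 0 0 0 0.005 0",
)

```text
clock: 13.62
tcp_pos: [0.6006, -0.0087, 0.1221]
orientation: [1.996, 0.415, -1.996]
contact_force: [3.0, 2.4, -1.5]
grip_width: -0.0
```

```bash
python3 -c "
from h import *
where()"
```

```text
t 13.62 winder [-0.0096 -0.0375  0.1221] F_w [ 3.72  0.95 -1.45] grip -5.183737289029425e-06
[[ 0.     0.398 -0.917]
 [ 0.    -0.917 -0.398]
 [-1.    -0.    -0.   ]]
```

>>> apply_moves(
  series="0 0 0 0 0 0.002 0; 0 0 0 0 0 0.004 0; 0 0 0 0 0 0.004 0; 0 0 0 0 0 0.004 0",
)

```text
clock: 14.12
tcp_pos: [0.5993, -0.0091, 0.1226]
orientation: [2.0, 0.416, -1.99]
contact_force: [8.2, 4.5, -4.3]
grip_width: -0.0001
```

```bash
python3 -c "
from h import *
where()"
```

```text
t 14.12 winder [-0.011  -0.0373  0.1226] F_w [ 9.3   0.88 -4.32] grip -6.455771411683806e-05
[[ 0.004  0.4   -0.917]
 [ 0.001 -0.917 -0.4  ]
 [-1.     0.001 -0.004]]
```

The push has stalled at the predicted TCP x of -0.011 with 9 N on the tool. One slightly firmer push, then I retreat.

>>> apply_moves(
  series="0 0 0 0 0 0.002 0; 0 0 0 0 0 0.003 0; 0 0 0 0 0 0.003 0",
)

```text
clock: 14.5
tcp_pos: [0.5984, -0.0093, 0.1232]
orientation: [2.003, 0.417, -1.986]
contact_force: [11.5, 6.4, -4.2]
grip_width: 0.0003
```

```bash
python3 -c "
from h import *
where()"
```

```text
t 14.5 winder [-0.0119 -0.0371  0.1232] F_w [13.1   1.23 -4.15] grip 0.0002950571969770473
[[ 0.008  0.4   -0.916]
 [ 0.002 -0.916 -0.4  ]
 [-1.     0.002 -0.008]]
```

>>> apply_moves(
  series="0 0 0 0 0 -0.01 0; 0 0 0 0 0 -0.03 0; 0 0 0 0 0 -0.05 0; 0 0 0 -0.05 0 -0.06 0; 0 0 0 -0.1 0 -0.08 0; 0 0 0 -0.14 0 -0.1 0; 0 0 0 -0.14 0.06 -0.1 0; 0 0 0 -0.14 0.12 -0.1 0; 0 0 0 -0.14 0.18 -0.1 0; 0 0 0 -0.14 0.22 -0.1 0; 0 0 0 -0.14 0.22 -0.1 0",
)

```text
clock: 15.88
tcp_pos: [0.7714, -0.1804, 0.2609]
orientation: [1.995, 0.405, -2.004]
contact_force: [-0.8, 1.0, 0.2]
grip_width: -0.0001
```

```bash
python3 -c "
from h import *
where()
a=grab_frame('scene');cv2.imwrite('pics/f1.png',a);cv2.imwrite('pics/f1c.png',cv2.resize(a[185:335,200:370],None,fx=4,fy=4,interpolation=cv2.INTER_CUBIC))
a=grab_frame('top');cv2.imwrite('pics/f2.png',a);cv2.imwrite('pics/f2c.png',cv2.resize(a[120:300,160:400],None,fx=3.3,fy=3.3,interpolation=cv2.INTER_CUBIC))
t=camera_info('top');s=camera_info('scene')
for q in ((-.25,-.3),(-.28,-.3)): print(((proj(s,knob(WP,*q))-[200,185])*4).round(),((proj(t,knob(WP,*q))-[160,120])*3.3).round())
"
```

```text
t 15.88 winder [ 0.0786 -0.263   0.2609] F_w [-0.32  1.27  0.2 ] grip -5.8550869117456694e-05
[[-0.004  0.391 -0.92 ]
 [-0.004 -0.92  -0.391]
 [-1.     0.002  0.005]]
[[267.  76.]] [[382. 215.]]
[[271.  70.]] [[384. 221.]]
```

View pics/f1c.png

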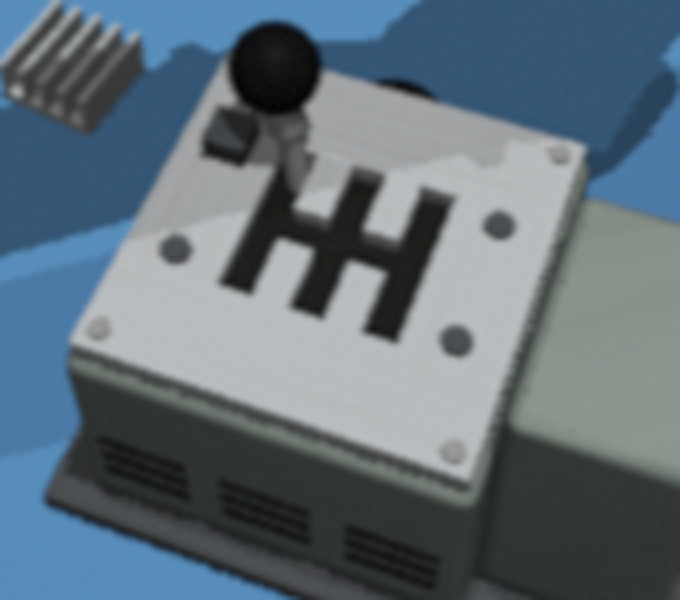

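View pics/f2c.png

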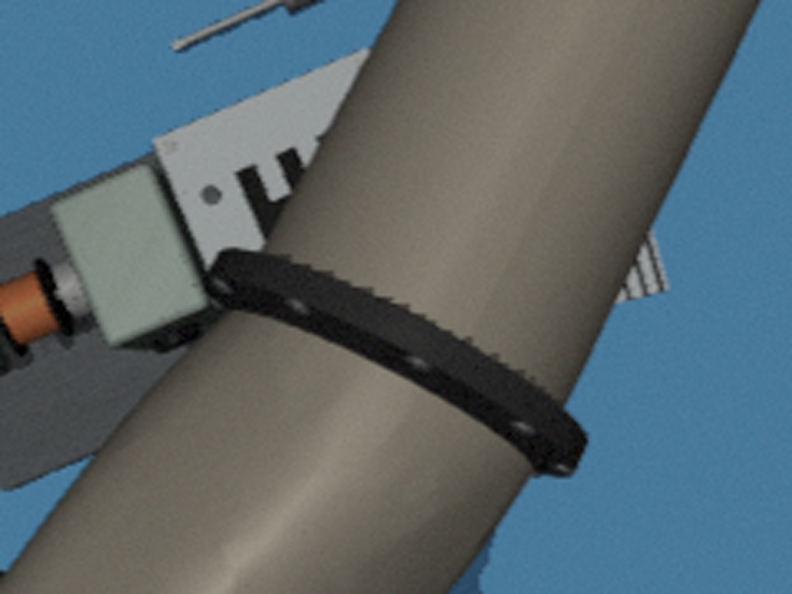

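View pics/f1.png

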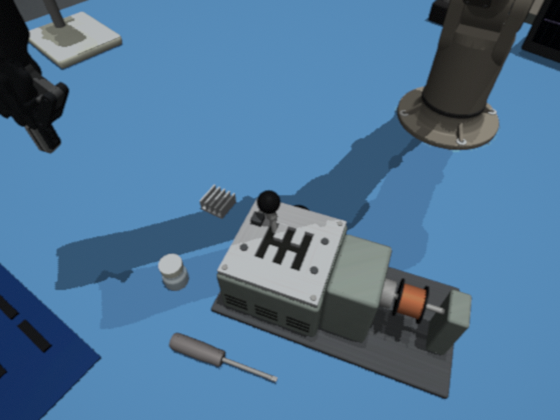

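The scene crop shows the knob at ~(275,68), against a prediction of (271,70) for fully home. The stem is at the aft end of the lane by the square block, and the loose things have not moved. Handing in.

```bash
python3 -c "
from bench import *
print(hand_in())"
```

```text
the job is handed in; nothing more can be done
None
```

The lever is in the aft-right outer slot, the one beside the square block, pushed home to its end and left there. I handed the job in at about 16 s. I pushed the knob only with the outside of the shut fingers: sideways through the crossing to the lane wall, then aft to the end of the slot.

**What the last checks showed**
- **Sideways stop:** the push stopped at the lane wall with about 11 N on the tool.
- **Aft stop:** the push stopped within 1 mm of the predicted end of the slot. It held at up to 13 N.
- **Knob position:** after I retreated, the scene picture put the knob about 1 pixel (about 0.01 rad) from the fully-home prediction.
- **Loose things:** in the scene picture the jar, heat sink and screwdriver had not moved. The bobbin is mostly hidden behind the gearbox there, and its visible rim looks unchanged.
- **Robot contact:** the arm is well clear of the winder, and the force reading is near zero.

**What failed or disagreed**
- **Fingertip height:** the shut fingertips appeared to stand roughly 30 mm above the reported TCP. My first sideways pass therefore went over the knob without touching it, and I lowered the tool to make contact.
- **Top camera:** the arm blocked the top camera's view of the slot at the end. The final knob position rests on the scene camera and the stop forces.

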